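# Feel along the rim of the dish for chips

### The job

Check the rim of the big dish on the sprung rest for chips: run the fingertips lightly along the top of the rim, starting at the loop handle and going the short way round to the pouring lip. Finish with the fingertips still resting lightly on the rim at the lip, and stay there. Do not lift, shift or tip the dish, and leave the cup inside it and the things around it where they stand.

Things in the scene. Friction and masses are not known exactly. Their poses are not given: they have to be found in the camera images.
- dish: heavy round cream dish (1.3 kg), loose on a sprung rest: 252 mm across, 50 mm high, foot 152 mm across. Origin: centre of its underside, 67 mm above the table; z up, x to the loop handle; the pouring lip is 130 degrees counter-clockwise from it (seen from above). Rim: flat, 16 mm wide, mid-line radius 118 mm, 117 mm above the table. Press it with well under 15 N.
- rest_plate (a joint): how far the round plate of the sprung rest under the dish has sunk (m): 0 unpressed, about 1.1 mm more for each newton pressed down on the dish (after the first 0.5 N), stop at 12 mm. The rest's drum is bolted to the table.
- rim_0 (a point): point on the dish, on top of the rim, middle of its width, 0.0 degrees counter-clockwise from the handle: the rim right at the handle, where the pass starts. The handle is a level loop of 12 mm bar, 76 mm wide, reaching 158 mm from the dish centre, top 3 mm below the rim (neighbouring points are 38 mm apart)
- rim_1 (a point): point on the dish, on top of the rim, middle of its width, 18.6 degrees counter-clockwise from the handle (neighbouring points are 38 mm apart)
- rim_2 (a point): point on the dish, on top of the rim, middle of its width, 37.1 degrees counter-clockwise from the handle (neighbouring points are 38 mm apart)
- rim_3 (a point): point on the dish, on top of the rim, middle of its width, 55.7 degrees counter-clockwise from the handle (neighbouring points are 38 mm apart)
- rim_4 (a point): point on the dish, on top of the rim, middle of its width, 74.3 degrees counter-clockwise from the handle (neighbouring points are 38 mm apart)
- rim_5 (a point): point on the dish, on top of the rim, middle of its width, 92.9 degrees counter-clockwise from the handle (neighbouring points are 38 mm apart)
- rim_6 (a point): point on the dish, on top of the rim, middle of its width, 111.4 degrees counter-clockwise from the handle (neighbouring points are 38 mm apart)
- rim_7 (a point): point on the dish, on top of the rim, middle of its width, 130.0 degrees counter-clockwise from the handle: the rim right at the pouring lip, where the pass ends. The lip is a solid level tongue, 46 mm wide, reaching 160 mm from the dish centre, top 2 mm below the rim (neighbouring points are 38 mm apart)
- dip_pot: white cup, 52 mm across, 45 mm high, standing loose in the middle of the dish, 12 mm above the dish's origin, so its top is 7 mm above the rim. Origin: centre of its underside. Stays where it is
- glaze_bowl: blue ceramic bowl, mouth 90 mm across, 50 mm high, on the table beside the dish. Stays where it is. Origin: centre of its underside
- clay_cup: terracotta cup, 68 mm across, 70 mm high, on the table beside the dish. Stays where it is. Origin: centre of its underside
- brush: flat paint brush with a wooden handle, 200 mm long, lying on the table beside the dish. Stays where it is
- tile: white tile, 100 x 100 x 12 mm, lying on the table beside the dish. Stays where it is. Origin: centre of its underside
- jar: amber jar with a lid, 70 mm across, 90 mm high, on the table beyond the dish. Stays where it is. Origin: centre of its underside

How it is judged:
On the way, in this order (a step that is already met when the one before it is completed fails the run):
1. the fingertips touch the rim at the handle (tool point within 17 mm of rim_0 seen from above) (horizontal distance between the grasp point and rim_0 below 0.017 m and contact force between the fingers and dish above 0.2 N), for 0.04 s.
2. the fingertips touch the rim at point 1 of 7 on the way from handle to lip (tool point within 17 mm of rim_1 seen from above) (horizontal distance between the grasp point and rim_1 below 0.017 m and contact force between the fingers and dish above 0.2 N), for 0.04 s.
3. the fingertips touch the rim at point 2 of 7 on the way from handle to lip (tool point within 17 mm of rim_2 seen from above) (horizontal distance between the grasp point and rim_2 below 0.017 m and contact force between the fingers and dish above 0.2 N), for 0.04 s.
4. the fingertips touch the rim at point 3 of 7 on the way from handle to lip (tool point within 17 mm of rim_3 seen from above) (horizontal distance between the grasp point and rim_3 below 0.017 m and contact force between the fingers and dish above 0.2 N), for 0.04 s.
5. the fingertips touch the rim at point 4 of 7 on the way from handle to lip (tool point within 17 mm of rim_4 seen from above) (horizontal distance between the grasp point and rim_4 below 0.017 m and contact force between the fingers and dish above 0.2 N), for 0.04 s.
6. the fingertips touch the rim at point 5 of 7 on the way from handle to lip (tool point within 17 mm of rim_5 seen from above) (horizontal distance between the grasp point and rim_5 below 0.017 m and contact force between the fingers and dish above 0.2 N), for 0.04 s.
7. the fingertips touch the rim at point 6 of 7 on the way from handle to lip (tool point within 17 mm of rim_6 seen from above) (horizontal distance between the grasp point and rim_6 below 0.017 m and contact force between the fingers and dish above 0.2 N), for 0.04 s.
8. the fingertips touch the rim at the pouring lip (tool point within 17 mm of rim_7 seen from above) (horizontal distance between the grasp point and rim_7 below 0.017 m and contact force between the fingers and dish above 0.2 N), for 0.04 s.
At the end, for the whole second after the job is handed in: The fingertips stay on the rim at the lip (tool point within 20 mm of rim_7 from above) at 0.2 to 12 N; the dish is still, on its rest, tipped under 0.1 rad, centre within 25 mm and handle within 30 mm of the start; cup and other things within 30 mm (horizontal distance between the grasp point and rim_7 below 0.02 m and contact force between the fingers and dish between 0.2 and 12 N and linear speed of dish below 0.02 m/s and angle between dish's own z axis and vertical below 0.1 rad and value of joint rest_plate below 0.0125 m and distance of each of rim_0, dip_pot, glaze_bowl, clay_cup, brush, tile, jar from where it was at the start of the episode below 0.03 m and distance of dish from where it was at the start of the episode below 0.025 m); the arm keeps its last pose, push and grip.
It fails at once if the dish is pressed with more than 15 N (contact force between the fingers and dish above 15 N).
It fails at once if the dish is lifted (more than 12 mm) (height (world z) of dish above 0.079 m).
It fails at once if the dish is tipped (over 0.15 rad) (angle between dish's own z axis and vertical above 0.15 rad).
It fails at once if the dish is shifted or turned (its centre over 25 mm or its handle over 30 mm) (distance of dish from where it was at the start of the episode above 0.025 m or distance of rim_0 from where it was at the start of the episode above 0.03 m).
It fails at once if the cup in the dish or a thing beside it is moved over 30 mm (distance of any of dip_pot, glaze_bowl, clay_cup, brush, tile, jar from where it was at the start of the episode above 0.03 m).
It also fails if it takes over 58 s, if anything falls off the work surface, if the arm or the gripper's body presses on something with over 40 N, if the wrist force passes 120 N, or if a joint passes its speed limit or range.

### The arm

A 7-joint arm with a two-finger parallel gripper is mounted at the origin on the work surface. World frame = base frame: x ahead of the robot, y to its left, z up, the work surface at z = 0. Lengths are in m, angles in rad, forces in N, time in s.
With the tool pointing down it reaches from about 0.425 to 0.925 m from the base axis. Payload 6.8 kg.
Tool frame: the origin (TCP) lies between the finger pads, 19 mm behind the fingertips; this is the grasp point; z points along the fingers, y is the line along which they close (so a half turn about z gives the same grasp; the last joint's range is limited). The gripper opens to 85 mm and grips with 20 to 120 N. Pads are 22 mm wide; open, the fingers measure 114 mm over their backs; the gripper's body (76 mm by 85 mm) begins 54 mm behind the grasp point. The pads swing forward as they close: fully open they stand 13 mm farther back than shut.
Start: joints at [1.241, 0.477, 0.022, 1.555, -0.011, 1.109, -0.083], TCP at [0.148, -0.658, 0.25] pointing down, gripper open.
Joint ranges: [-2.96, 2.96], [-0.34, 2.1], [-1.41, 1.46], [0.24, 2.44], [-1.37, 4.51], [0.17, 1.92], [-2.96, 2.96]. Speed limits (rad/s): [2.39, 2.39, 3.14, 3.14, 3.14, 3.14, 3.14].

### API

Orientations are given as a unit quaternion [w, x, y, z].
In Python, from station import bot, imaging gives the robot as it stands. The module is installed in compiled form; this text tells all that it offers.
- The arm moves only by the tool carry_out, never from a script. Its argument "targets" is a list of rows, each a list of 5 numbers: the shift along the tool's x, y, z in cm, then the turn about the tool's z in degrees, then the opening, from -1 (shut) to 1 (fully open). In form: [[x, y, z, yaw, gripper], ...]. A call has 1 to 12 rows; each row shifts and turns the commanded pose from where the row before left it, along the tool's axes as they then stand; what a row does not reach is not made up. A row lasts 1/10 s, in which the tool goes at most 50 mm and 8.59 degrees, less where a joint would pass 70% of its speed; a pose out of reach is approached as far as the arm can. A call is refused whole if a number of a shift passes 5 or a number of a turn 8.59, either way. A call with a gripper value outside its range is refused whole. The fingers move at their own pace and stop on an object; "force" is the grip in N (left out, the last holds). Time passes only in rows, so rows that do not move let the fingers close. It gives the time, the measured TCP pose, the force, the opening and the grip force at its end, in the units of the state.
- bot.get_obs(): the state, without advancing time (a new reading comes with each control period).
- imaging.read_camera(name): name is "scene" or "top"; returns the picture (400x640x3 uint8, red, green, blue); there is no depth.
- imaging.calibration(name): a dict with "fx", "fy", "cx", "cy" (pixels), "extrinsics" (4x4, takes a point from world to camera coordinates). Camera axes: x right, y up, looking along -z (the intrinsics and any distortion apply to the point x, -y, -z); pixel columns grow to the right and rows downward; lengths in m; the calibration is good to about 2 mm. A picture is of the moment at which its call begins. calibration takes no time and is no camera call.
- bot.hand_in(): hands the job in; it is judged then, once.
The state is a dict: "t": time; "q": joint angles; "joint_vel": joint speeds; "joint_torque": joint torques, N m; "eef_pos": TCP position; "tool_rot": TCP orientation; "contact_force": force on the tool from outside, world axes, zero at the start; "torque": the same for the moment, N m; "gripper_width": opening from 0.0 (shut) to 1.0 (fully open); "grasp_force": force on a finger pad.
Only numpy, scipy, OpenCV 4.12 (cv2) and the standard library are available. Lean on these libraries where they do the work, as an engineer would, in place of code of your own. Each camera call takes 0.05 s, during which the arm holds its last target. There are 200 camera calls.

## Working session

There is one attempt and no reset: what is moved stays moved. The work goes in short steps, Python scripts to look and compute and a tool call to move; the robot and the scene stay as the last step left them, time stands still between calls to the robot, and variables do not carry over. Pictures are saved under pics/ and viewed, at most 10 in all, crops included, and the job is handed in when it is done.

Besides the shell and the picture viewer there is one more tool, called after ">>>" in YAML: its name, and indented under it one key for each argument. carry_out: Moves the arm, as the interface text tells. Its arguments: {"type":"object","properties":{"targets":{"type":"array"},"force":{"type":"number"}},"required":["targets"]}

```bash
mkdir -p pics; python3 - <<'E'
from station import bot, imaging
import cv2
for n in ("scene","top"):
    im=imaging.read_camera(n); cv2.imwrite(f"pics/{n}0.png",im[:,:,::-1])
    c=imaging.calibration(n); print(n,c)
o=bot.get_obs(); print({k:o[k] for k in("t","eef_pos","tool_rot","contact_force","gripper_width")})
E
```

```text
scene {'fx': 426.6063335128069, 'fy': 426.6063335128069, 'cx': 323.3810275337053, 'cy': 201.28659554632065, 'extrinsics': array([[-0.04613814,  0.99892513,  0.00445705, -0.04295923],
       [-0.6875607 , -0.03499301,  0.72528324,  0.32851361],
       [ 0.72465962,  0.03039872,  0.68843617, -1.41810207],
       [ 0.        ,  0.        ,  0.        ,  1.        ]])}
top {'fx': 447.613510796737, 'fy': 447.613510796737, 'cx': 314.8594327651331, 'cy': 201.40847182010097, 'extrinsics': array([[-0.02671364, -0.99943767, -0.02026643,  0.0752045 ],
       [ 0.9888885 , -0.02938667,  0.14572562, -0.59432722],
       [-0.14623924, -0.01614838,  0.98911744, -1.17483238],
       [ 0.        ,  0.        ,  0.        ,  1.        ]])}
{'t': 0.1, 'eef_pos': array([ 0.14838251, -0.65799759,  0.2491314 ]), 'tool_rot': array([-7.85014901e-04,  9.93854692e-01,  1.10689718e-01, -1.47952125e-04]), 'contact_force': array([ 1.03028918, -0.72842053,  0.15195584]), 'gripper_width': 0.997994782921562}
```

View pics/top0.png

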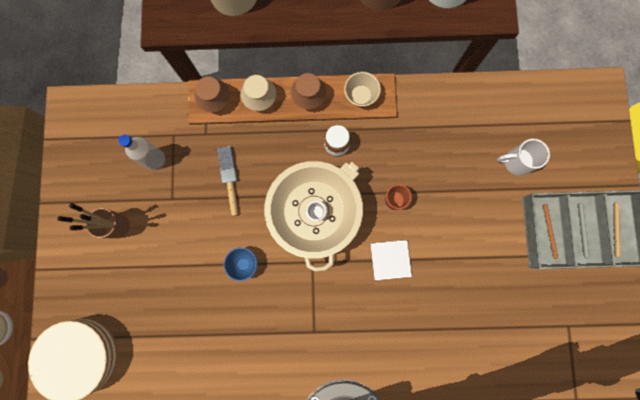

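View pics/scene0.png

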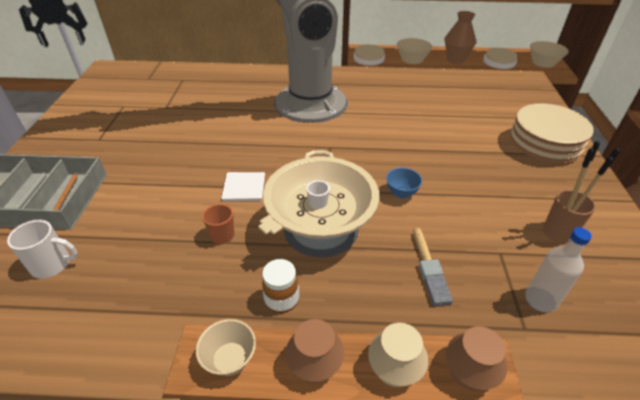

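The top view shows the dish at about (314,210), with the handle at (319,262) on the robot's side and the lip at (350,171). The short way round passes through the right (‑y) side. In the scene view the cup stands mid-dish at (317,193), and the jar is near the lip at (281,285).

```bash
cat > h.py <<'E'
import numpy as np, cv2
from station import bot, imaging
from scipy.optimize import least_squares
def cast(n,uv,z):
    c=imaging.calibration(n);E=c["extrinsics"];R=E[:3,:3];o=-R.T@E[:3,3]
    uv=np.atleast_2d(uv).astype(float)
    d=np.c_[(uv[:,0]-c["cx"])/c["fx"],-(uv[:,1]-c["cy"])/c["fy"],-np.ones(len(uv))]@R
    return (o+d*((z-o[2])/d[:,2])[:,None])[:,:2]
def cream(n,seed,im):
    hsv=cv2.cvtColor(im,cv2.COLOR_RGB2HSV)
    m=cv2.inRange(hsv,(12,25,120),(35,125,255))
    k,l,s,_=cv2.connectedComponentsWithStats(m); m=(l==l[seed[1],seed[0]]).astype(np.uint8)*255
    return m,max(cv2.findContours(m,cv2.RETR_EXTERNAL,cv2.CHAIN_APPROX_NONE)[0],key=len)[:,0]
E
python3 - <<'E'
from h import *
for n,seed in(("top",(275,195)),("scene",(290,180))):
    im=cv2.imread(f"pics/{n}0.png")[:,:,::-1].copy()
    m,c=cream(n,seed,im); P=cast(n,c,.117)
    f=lambda p:np.hypot(*(P-p[:2]).T)-p[2]
    r=least_squares(f,[*P.mean(0),.126],loss="soft_l1",f_scale=.002).x
    d=P-r[:2]; rad=np.hypot(*d.T); a=np.degrees(np.arctan2(d[:,1],d[:,0]))%360
    print(n,m.sum()//255,r,np.median(abs(rad-r[2])))
    h=np.histogram(a,36,(0,360));
    for i in range(72):
        s=(a//5==i)
        if s.any() and rad[s].max()>.133: print(i*5,rad[s].max().round(4),end='; ')
    print()
    if n=="top": cv2.imwrite("pics/m.png",cv2.resize(np.hstack([im[140:290,240:390,::-1],cv2.merge([m]*3)[140:290,240:390]]),None,fx=2.6,fy=2.6))
E
```

```text
top 7734 [0.56621347 0.06218709 0.12684875] 0.0013093972304618756
165 0.1358; 170 0.152; 175 0.1566; 180 0.1576; 185 0.1582; 190 0.1575; 195 0.1511; 200 0.134; 305 0.1502; 310 0.161; 315 0.1604; 320 0.1588; 325 0.1402; 
scene 8347 [0.56459458 0.04614355 0.14087403] 0.009913000868653085
5 0.1359; 10 0.1381; 15 0.1385; 20 0.14; 25 0.1408; 30 0.142; 35 0.1556; 40 0.1475; 45 0.1455; 50 0.1452; 55 0.1455; 60 0.1451; 65 0.1454; 70 0.1445; 75 0.1444; 80 0.1457; 85 0.1428; 90 0.1439; 95 0.1444; 100 0.1427; 105 0.1422; 110 0.1417; 115 0.14; 120 0.1395; 125 0.1397; 130 0.1388; 135 0.1373; 140 0.1357; 145 0.1346; 150 0.1341; 160 0.1419; 165 0.1507; 170 0.1526; 175 0.1515; 180 0.1504; 185 0.1464; 190 0.1394; 240 0.1409; 245 0.1697; 250 0.2081; 255 0.2086; 260 0.2044; 265 0.201; 270 0.1991; 275 0.1995; 280 0.1971; 285 0.1576; 310 0.1418; 315 0.1534; 320 0.155; 325 0.1552; 330 0.1474;
```

View pics/m.png

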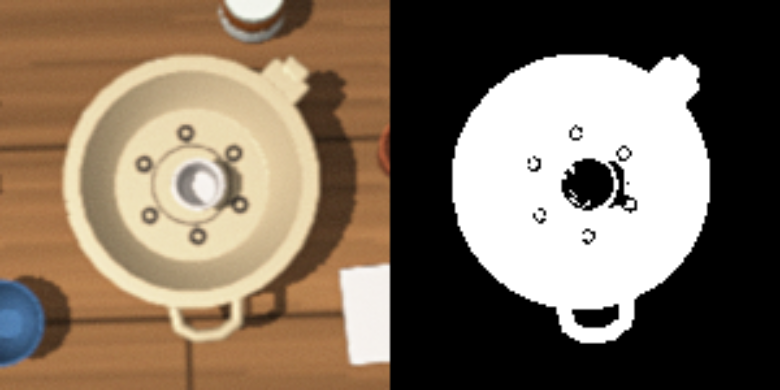

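```bash
cat >> h.py <<'E'
def measure(im):
    m,c=cream("top",(275,195),im); P=cast("top",c,.117)
    C=least_squares(lambda p:np.hypot(*(P-p[:2]).T)-p[2],[*P.mean(0),.126],loss="soft_l1",f_scale=.001).x
    d=P-C[:2]; rad=np.hypot(*d.T); a=np.degrees(np.arctan2(d[:,1],d[:,0]))%360
    e=[]
    for lo,hi in((150,220),(280,350)):
        s=(a>lo)&(a<hi)&(rad>.140)
        e.append((a[s].min()+a[s].max())/2)
    return C,e
E
python3 - <<'E'
from h import *
C,e=measure(cv2.imread("pics/top0.png")[:,:,::-1].copy()); print(C,e,e[1]-e[0])
a0=(e[0]+e[1]-130)/2
for i in range(8):
    t=np.radians(a0+130*i/7); print(i,(C[:2]+.118*np.array([np.cos(t),np.sin(t)])).round(4))
E
```

```text
[0.5664479  0.06240057 0.1265264 ] [np.float64(184.77559497264212), np.float64(315.5428472439884)] 130.76725227134625
0 [0.4489 0.0518]
1 [0.4584 0.0149]
2 [ 0.4792 -0.017 ]
3 [ 0.509  -0.0407]
4 [ 0.5448 -0.0536]
5 [ 0.5829 -0.0544]
6 [ 0.6193 -0.0431]
7 [ 0.6501 -0.0208]
```

>>> carry_out:
  targets:
    - [0,0,0,6.4,-1]
    - [0,0,0,6.4,-1]
    - [0,0,0,0,-1]
    - [0,0,0,0,-1]
    - [0,0,0,0,-1]
    - [0,0,0,0,-1]
  force: 20

```text
t: 0.7
eef_pos: [0.1484, -0.6585, 0.2499]
tool_rot: [-0.0, 1.0, -0.0, 0.0]
contact_force: [0.1, 0.2, 0.1]
gripper_width: 0.005
grasp_force: 0.0
```

Handle-to-lip comes out at 130.8° and the radius at 126.5 mm, so the fit agrees with the given sizes. I'm moving above the start point.

>>> carry_out:
  targets:
    - [3,-3,0,0,-1]
    - [3,-3,0,0,-1]
    - [3,-3,0,0,-1]
    - [3,-3,0,0,-1]
    - [3,-3,0,0,-1]
    - [3,-3,0,0,-1]
    - [3,-3,0,0,-1]
    - [3,-3,0,0,-1]
    - [3,-3,0,0,-1]
    - [3,-3,0,0,-1]
    - [0,0,0,0,-1]

```text
t: 1.8
eef_pos: [0.4544, -0.3529, 0.2503]
tool_rot: [-0.001, 1.0, 0.005, 0.002]
contact_force: [0.4, 0.2, -0.6]
gripper_width: -0.001
grasp_force: 0.0
```

>>> carry_out:
  targets:
    - [0,-4,0,0,-1]
    - [0,-4,0,0,-1]
    - [0,-4,0,0,-1]
    - [0,-4,0,0,-1]
    - [0,-4,0,0,-1]
    - [0,-4,0,0,-1]
    - [0,-4,0,0,-1]
    - [0,-4,0,0,-1]
    - [0,-4,0,0,-1]
    - [0,-4,0,0,-1]
    - [0,-1,0,0,-1]
    - [0,0,0,0,-1]

```text
t: 3.0
eef_pos: [0.4497, 0.0523, 0.2502]
tool_rot: [-0.0, 1.0, 0.001, 0.0]
contact_force: [-0.1, -0.7, 1.0]
gripper_width: 0.0
grasp_force: 0.0
```

>>> carry_out:
  targets:
    - [0,0,2,0,-1]
    - [0,0,2,0,-1]
    - [0,0,2,0,-1]
    - [0,0,2,0,-1]
    - [0,0,1,0,-1]
    - [0,0,0.8,0,-1]
    - [0,0,0,0,-1]
    - [0,0,0,0,-1]
    - [0,0,0,0,-1]

```text
t: 3.9
eef_pos: [0.4503, 0.051, 0.1528]
tool_rot: [-0.0, 1.0, -0.001, 0.001]
contact_force: [1.2, 0.1, -0.1]
gripper_width: -0.0
grasp_force: 0.0
```

```bash
python3 - <<'E'
from h import *
for n,(y,x) in(("top",(140,240)),("scene",(100,230))):
    im=imaging.read_camera(n); cv2.imwrite(f"pics/{n}1.png",cv2.resize(im[y:y+150,x:x+180,::-1],None,fx=2.2,fy=2.2))
cv2.imwrite("pics/p1.png",np.hstack([cv2.imread(f"pics/{n}1.png") for n in("top","scene")]))
o=bot.get_obs(); print(o["eef_pos"],o["contact_force"])
E
```

```text
[0.45010121 0.05107568 0.1526487 ] [ 0.07267657  0.48143869 -0.12862049]
```

View pics/p1.png

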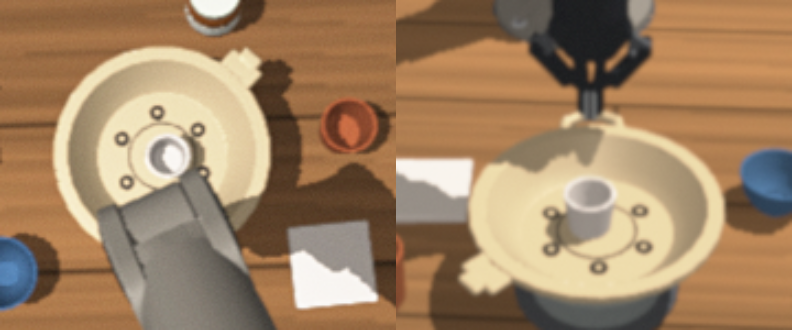

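The fingertips sit just above the rim at the handle: (590,112) in the right-hand half, with the dish undisturbed. I'm lowering slowly.

>>> carry_out:
  targets:
    - [0,0,0.5,0,-1]
    - [0,0,0.5,0,-1]
    - [0,0,0.3,0,-1]
    - [0,0,0.2,0,-1]
    - [0,0,0.1,0,-1]
    - [0,0,0.1,0,-1]
    - [0,0,0,0,-1]
    - [0,0,0,0,-1]

```text
t: 4.8
eef_pos: [0.4496, 0.051, 0.1351]
tool_rot: [0.0, 1.0, -0.001, 0.0]
contact_force: [-0.6, 0.3, 0.6]
gripper_width: 0.001
grasp_force: 0.5
```

>>> carry_out:
  targets:
    - [0,0,0.1,0,-1]
    - [0,0,0,0,-1]
    - [0,0,0,0,-1]

```text
t: 5.1
eef_pos: [0.4497, 0.051, 0.1341]
tool_rot: [-0.0, 1.0, -0.001, 0.0]
contact_force: [0.0, -0.3, 1.9]
gripper_width: -0.001
grasp_force: 0.9
```

>>> carry_out:
  targets:
    - [0,0,0.1,0,-1]
    - [0,0,0,0,-1]
    - [0,0,0,0,-1]

```text
t: 5.4
eef_pos: [0.4497, 0.051, 0.133]
tool_rot: [0.0, 1.0, -0.001, 0.0]
contact_force: [-1.0, 0.1, 1.8]
gripper_width: -0.003
grasp_force: 1.4
```

Contact came at TCP z ≈ 0.136 as expected, and the force is now about 2–3 N. I'm sliding along, checking at each point.

>>> carry_out:
  targets:
    - [0.05,0.36,0.03,0,-1]
    - [0.06,0.36,0,0,-1]
    - [0.07,0.36,0,0,-1]
    - [0.08,0.36,0,0,-1]
    - [0.09,0.36,0,0,-1]
    - [0.09,0.36,0,0,-1]
    - [0.1,0.36,0,0,-1]
    - [0.1,0.36,0,0,-1]
    - [0.11,0.36,0,0,-1]
    - [0.12,0.36,0,0,-1]
    - [0,0,0,0,-1]
    - [0,0,0,0,-1]

```text
t: 6.6
eef_pos: [0.4585, 0.0142, 0.1327]
tool_rot: [0.0, 1.0, -0.001, 0.0]
contact_force: [1.0, -1.3, 2.9]
gripper_width: -0.006
grasp_force: 1.5
```

```bash
python3 - <<'E'
from h import *
F=[]
for i in range(3): imaging.read_camera("top"); F.append(bot.get_obs()["contact_force"])
print(bot.get_obs()["eef_pos"],np.mean(F,0))
E
```

```text
[0.45842776 0.0143851  0.13272484] [ 0.89489905 -1.53806506  3.25232452]
```

>>> carry_out:
  targets:
    - [0.16,0.34,0,0,-1]
    - [0.17,0.34,0,0,-1]
    - [0.19,0.33,0,0,-1]
    - [0.2,0.32,0,0,-1]
    - [0.21,0.32,0,0,-1]
    - [0.21,0.31,0,0,-1]
    - [0.22,0.3,0,0,-1]
    - [0.23,0.3,0,0,-1]
    - [0.24,0.29,0,0,-1]
    - [0.25,0.28,0,0,-1]
    - [0,0,0,0,-1]
    - [0,0,0,0,-1]

```text
t: 7.95
eef_pos: [0.4796, -0.017, 0.1328]
tool_rot: [0.0, 1.0, -0.001, 0.0]
contact_force: [0.9, -0.6, 2.9]
gripper_width: -0.002
grasp_force: 1.5
```

>>> carry_out:
  targets:
    - [0.26,0.27,0,0,-1]
    - [0.27,0.26,0,0,-1]
    - [0.28,0.26,0,0,-1]
    - [0.29,0.25,0,0,-1]
    - [0.3,0.24,0,0,-1]
    - [0.3,0.23,0,0,-1]
    - [0.31,0.22,0,0,-1]
    - [0.32,0.21,0,0,-1]
    - [0.32,0.2,0,0,-1]
    - [0.33,0.19,0,0,-1]
    - [0,0,0,0,-1]
    - [0,0,0,0,-1]

```text
t: 9.15
eef_pos: [0.5095, -0.0402, 0.1329]
tool_rot: [0.0, 1.0, -0.001, 0.001]
contact_force: [0.1, -1.0, 2.6]
gripper_width: 0.001
grasp_force: 1.4
```

```bash
python3 - <<'E'
from h import *
F=[]
for i in range(3): im=imaging.read_camera("top"); F.append(bot.get_obs()["contact_force"])
print(bot.get_obs()["eef_pos"],np.mean(F,0))
im2=imaging.read_camera("scene")
cv2.imwrite("pics/p2.png",np.hstack([cv2.resize(i[a:a+150,b:b+180,::-1],None,fx=2.2,fy=2.2) for i,a,b in((im,140,240),(im2,100,230))]))
E
```

```text
[ 0.50945847 -0.04005953  0.13299238] [ 1.17567041 -1.30742216  2.84844487]
```

View pics/p2.png

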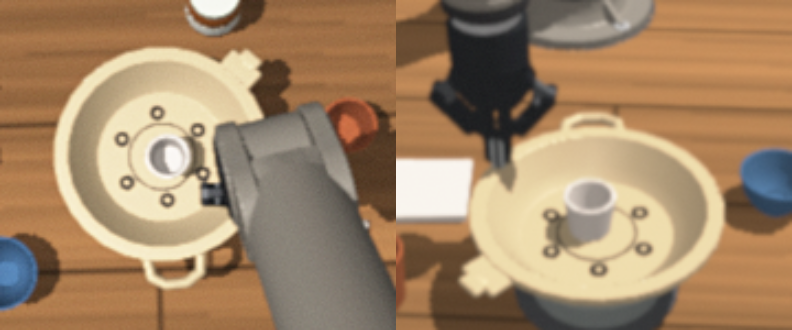

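The fingertips are on the rim at (498,170) in the right half. The dish and cup are in the same place as before. Carrying on.

>>> carry_out:
  targets:
    - [0.33,0.18,0.02,0,-1]
    - [0.34,0.17,0,0,-1]
    - [0.34,0.16,0,0,-1]
    - [0.35,0.15,0,0,-1]
    - [0.35,0.14,0,0,-1]
    - [0.36,0.13,0,0,-1]
    - [0.36,0.12,0,0,-1]
    - [0.36,0.11,0,0,-1]
    - [0.37,0.1,0,0,-1]
    - [0.37,0.09,0,0,-1]
    - [0,0,0,0,-1]
    - [0,0,0,0,-1]

```text
t: 10.55
eef_pos: [0.545, -0.0535, 0.1327]
tool_rot: [0.0, 1.0, -0.001, 0.001]
contact_force: [0.8, -1.3, 3.1]
gripper_width: -0.002
grasp_force: 1.5
```

>>> carry_out:
  targets:
    - [0.38,0.06,0,0,-1]
    - [0.38,0.05,0,0,-1]
    - [0.38,0.04,0,0,-1]
    - [0.38,0.03,0,0,-1]
    - [0.38,0.02,0,0,-1]
    - [0.38,0,0,0,-1]
    - [0.38,-0.02,0,0,-1]
    - [0.38,-0.03,0,0,-1]
    - [0.38,-0.04,0,0,-1]
    - [0.38,-0.05,0,0,-1]
    - [0,0,0,0,-1]
    - [0,0,0,0,-1]

```text
t: 11.75
eef_pos: [0.583, -0.0538, 0.1328]
tool_rot: [-0.0, 1.0, -0.001, 0.001]
contact_force: [0.6, -1.2, 2.8]
gripper_width: 0.001
grasp_force: 1.5
```

>>> carry_out:
  targets:
    - [0.37,-0.07,0,0,-1]
    - [0.37,-0.08,0,0,-1]
    - [0.37,-0.09,0,0,-1]
    - [0.37,-0.1,0,0,-1]
    - [0.36,-0.11,0,0,-1]
    - [0.36,-0.12,0,0,-1]
    - [0.36,-0.13,0,0,-1]
    - [0.35,-0.14,0,0,-1]
    - [0.35,-0.15,0,0,-1]
    - [0.34,-0.16,0,0,-1]
    - [0,0,0,0,-1]
    - [0,0,0,0,-1]

```text
t: 12.95
eef_pos: [0.619, -0.042, 0.1328]
tool_rot: [-0.0, 1.0, -0.001, 0.001]
contact_force: [1.1, -0.4, 2.4]
gripper_width: 0.002
grasp_force: 1.5
```

>>> carry_out:
  targets:
    - [0.34,-0.17,0,0,-1]
    - [0.33,-0.18,0,0,-1]
    - [0.33,-0.19,0,0,-1]
    - [0.32,-0.2,0,0,-1]
    - [0.32,-0.21,0,0,-1]
    - [0.31,-0.22,0,0,-1]
    - [0.3,-0.23,0,0,-1]
    - [0.3,-0.24,0,0,-1]
    - [0.29,-0.24,0,0,-1]
    - [0.28,-0.25,0,0,-1]
    - [0,0,0,0,-1]
    - [0,0,0,0,-1]

```text
t: 14.15
eef_pos: [0.65, -0.0205, 0.1328]
tool_rot: [-0.0, 1.0, -0.001, 0.001]
contact_force: [-0.0, 0.9, 2.9]
gripper_width: 0.0
grasp_force: 1.5
```

```bash
python3 - <<'E'
from h import *
F=[]
for i in range(4): im=imaging.read_camera("top"); F.append(bot.get_obs()["contact_force"])
print(bot.get_obs()["eef_pos"],np.mean(F,0))
im2=imaging.read_camera("scene")
cv2.imwrite("pics/p3.png",np.hstack([cv2.resize(i[a:a+150,b:b+180,::-1],None,fx=2.2,fy=2.2) for i,a,b in((im,140,240),(im2,120,210))]))
E
```

```text
[ 0.65000647 -0.02049717  0.13288164] [1.56427011 1.17249663 2.53014783]
```

View pics/p3.png

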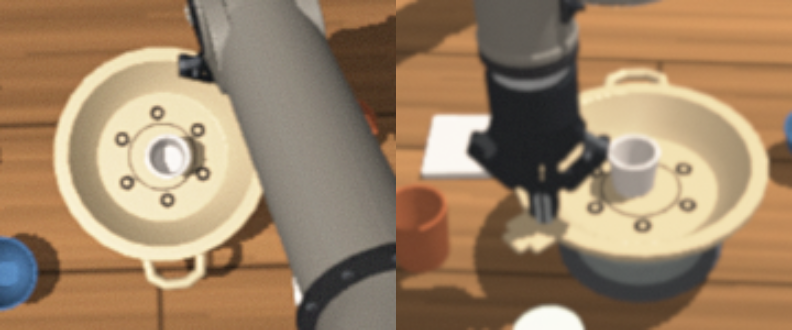

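The fingertips rest on the rim at the lip, at (542,215) in the right half. The dish and cup have not moved, and the force is about 2.5–3 N.

```bash
python3 -c "
from station import bot
print(bot.hand_in())"
```

```text
the job is handed in; nothing more can be done
None
```

I ran the fingertips along the rim from handle to lip at about 3 N and handed the job in with them still resting at the lip; the dish and its cup showed no movement in the pictures, though `hand_in()` returned no verdict.

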